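Index a vial carriage at the reader and start the reading

TASK

Push the vial carriage along its rail from its right-hand end face, with the fingertips, until its spring plunger clicks into the notch at the reader, and do not push it on past that notch. Leave it sitting there, then press the start button on top of the reader right down once and let it spring back. Only push and press: do not touch the vial or the plunger knob, grasp nothing, and leave everything else on the bench where it is.

Things in the scene. Friction and masses are not known exactly. Their poses are not given: they have to be found in the camera images.
- rail: aluminium rail fixed on the bench, 60 mm wide, 380 mm long, top 26 mm above the bench; origin under its middle. Local y points along the rail the way the carriage has to go (to the robot's left), x across it away from the robot, z up
- carriage_mid (a point): middle of the top face of the grey carriage, a block 104 mm (x) x 96 mm (y) x 30 mm tall, underside 28 mm and top 58 mm above the bench; axes as the rail's. It slides on the rail only, against about 2 N of friction, and cannot lift off. It starts near the rail's right-hand end, 120 to 230 mm short of the notch
- push_face (a point): centre of the carriage's right-hand end face (facing local -y), where it is to be pushed: flat, upright, 104 mm wide, from 28 to 58 mm above the bench, this point 43 mm above it; axes as the rail's. The rail under and in front of it is 26 mm high
- reader: reader fixed on the bench beyond the rail, level with the notch: a grey box 56 x 70 mm, 86 mm tall, its near face 8 mm clear of the carriage. Its steel cam with the notch lies hidden under the carriage's far edge. Origin at bench height, 58 mm under the seat point; axes as the rail's
- seat (a point): where carriage_mid lies when the plunger sits in the notch; axes as the rail's. From 28 mm short of it the push rises up a ramp to 5 to 7 N; from 6 mm short the plunger drops, pulls the carriage onto the seat and the push vanishes; beyond it a steep wall needs over 12 N and lets it through, wrongly, about 7 mm on. Let go a few mm beyond, it springs back onto the seat
- plunger: spring plunger in the carriage with a black knob 17 mm across, 15 mm tall, 42 mm beyond the carriage's middle (local +x). Origin on its axis 76 mm under the knob's top: at bench height when lowest, about 5 mm higher on the crest of the ramp, 1.5 mm high in the notch. Not to be touched
- sample_vial: open clear glass vial, 28 mm across, 54 mm tall, standing loose in a 22 mm deep pocket of the carriage, 10 mm to local +y of its middle; origin at the centre of its underside, top 90 mm above the bench; z up. Not to be touched
- start_top (a point): centre of the top of the start button, a plastic disc 28 mm across on top of the reader, 90 mm beyond the seat point in local x, the highest point of the reader; it is pressed straight down and goes down 6 mm under 5 N
- start (a joint): travel of the start button in m: 0 up, 0.006 fully down; it springs back
- beaker: loose small glass beaker, 45 mm across, 56 mm tall, near side of the rail; origin at the centre of its underside. Bystander
- cap_a: loose screw cap, 31 mm across, 14 mm tall, near side of the rail; origin at the centre of its underside. Bystander
- cap_b: another such screw cap, 31 mm across, 14 mm tall, near side of the rail. Bystander
- tube: loose centrifuge tube standing upright, 35 mm across, 111 mm tall, beyond the right-hand part of the rail; origin at the centre of its underside. Bystander
- bottle: loose glass bottle with screw cap, 46 mm across, 97 mm tall, beyond the left-hand end of the rail; origin at the centre of its underside. Bystander
- spare_vial: loose empty vial, 21 mm across, 52 mm tall, near side of the rail; origin at the centre of its underside. Bystander
Not all that is in view belongs to the job. Leave any green look-alike of the reader alone.

How it is judged (in metres and radians):
On the way, in this order (a step that is already met when the one before it is completed fails the run):
1. the carriage sits in the notch (y of carriage_mid in the frame of seat between -0.0025 and 0.0025 m and value of joint start below 0.002 m), for 0.3 s.
2. the start button is pressed down with the carriage in the notch (y of carriage_mid in the frame of seat between -0.0025 and 0.0025 m and value of joint start above 0.0045 m), for 0.05 s.
At the end, for the whole second after the job is handed in: The carriage rests in the notch (within 2.5 mm of the seat along the rail), the start button is up again after having been pressed at least 4.5 of its 6 mm, and the vial stands upright in its pocket (y of carriage_mid in the frame of seat between -0.0025 and 0.0025 m and value of joint start below 0.001 m and linear speed of plunger below 0.03 m/s and angle between sample_vial's own z axis and vertical below 0.2 rad and z of sample_vial in the frame of carriage_mid below -0.015 m); the robot touches nothing.
It fails at once if the carriage is pushed past the notch (more than 12 mm beyond the seat) (y of carriage_mid in the frame of seat above 0.012 m).
It fails at once if the start button is pressed before the carriage is in the notch (value of joint start above 0.0025 m and y of carriage_mid in the frame of seat below -0.005 m).
It fails at once if the vial is touched, lifted or tipped (contact force between any of the arm, the fingers and sample_vial above 0.5 N or z of sample_vial in the frame of carriage_mid above -0.012 m or angle between sample_vial's own z axis and vertical above 0.4 rad).
It fails at once if the plunger knob is touched (contact force between any of the arm, the fingers and plunger above 0.5 N).
It fails at once if a bystander is moved by more than 15 mm, tipped or lifted (distance of any of beaker, cap_a, cap_b, tube, bottle, spare_vial from where it was at the start of the episode above 0.015 m or angle between any of beaker, cap_a, cap_b, tube, bottle, spare_vial's own z axis and vertical above 0.3 rad).
It also fails if it takes over 45 s, if anything falls off the work surface, if the arm or the gripper's body presses on something with over 40 N, if the wrist force passes 120 N, or if a joint passes its speed limit or range.

ROBOT

A 6-joint arm with a two-finger parallel gripper is mounted at the origin on a cart in front of the work surface, level with it; the furniture and walls round the work are solid. World frame = base frame: x ahead of the robot, y to its left, z up, the work surface at z = 0. Lengths are in m, angles in degrees, forces in N, time in s.
With the tool pointing down it reaches from about 0.375 to 0.9 m from the base axis. Payload 3.1 kg.
Tool frame: the origin (TCP) lies between the finger pads; the fingertips stand 11 mm ahead of it and the grasp point (between the pads) lies 8 mm behind it; x points along the fingers, y is the direction in which the jaws open and shut, and the axes are right-handed (so a half turn about x gives the same grasp; the last joint's range is limited). The gripper opens to 87 mm and grips with 3 to 60 N. Pads are 19 mm wide; open, the fingers measure 117 mm over their backs; the gripper's body (75 mm by 190 mm) begins 51 mm behind the grasp point.
Start: joints at [-74.399, 30.224, 82.088, -0, 67.689, -10.227], TCP at [0.272, -0.563, 0.234] pointing down, gripper open.
Joint ranges: [-176.69, 176.69], [-43.24, 126.21], [12.49, 139.97], [-82, 262], [0, 151.66], [-163.58, 163.58]. Speed limits (degrees/s): [159.86, 159.86, 180, 180, 180, 180].

INTERFACE

Orientations are given as a 3x3 rotation matrix whose columns are the frame's x, y, z axes.
In Python, from rig import bot gives the robot as it stands.
- The arm moves only by the shell command python3 -m inch 'ROWS' [OPENING]. ROWS is a JSON object of lists of equal length, an entry for each row: "dp": the shift along the tool's x, y, z in mm, a list of three; "yaw": the turn about the tool's x in degrees. In form: {"dp": [[tx, ty, tz], ...], "yaw": [yaw, ...]}. A call has 1 to 20 rows; each row shifts and turns the commanded pose from where the row before left it, along the tool's axes as they then stand; what a row does not reach is not made up. A row lasts 1/12 s, in which the tool goes at most 41.7 mm and 7.16 degrees, less where a joint would pass 70% of its speed; a pose out of reach is approached as far as the arm can. A call is refused whole if a number of a shift passes 41.7 or a number of a turn 7.16, either way. A call with a gripper value outside its range is refused whole. OPENING is the finger opening in mm, from 0 to 87, set as the call begins (- or left out, the last holds). The fingers move at their own pace and stop on an object; the grip force is fixed at half the most. Time passes only in rows, so rows that do not move let the fingers close. It gives the time, the measured TCP pose, the force and the opening at its end, in the units of the state.
- bot.read_state(): the state, without advancing time (a new reading comes with each control period).
- bot.capture(name): name is "side" or "top"; returns a dict with "color" (480x640x3 uint8, red, green, blue), "intrinsics" (3x3 intrinsics, pixels), "pose" (4x4, takes a point from camera to world coordinates). Camera axes: x right, y down, z forward; pixel columns grow to the right and rows downward; lengths in m; the calibration is good to about 2 mm. A picture is of the moment at which its call begins. There is no depth.
- bot.hand_in(): hands the job in, once; it reports no verdict.
The state is a dict: "time_s": time; "joint_positions": joint angles; "qvel": joint speeds; "tau": joint torques, N m; "position": TCP position; "tcp_rot": TCP orientation; "force": force on the tool from outside, world axes, zero at the start; "moment": the same for the moment, N m; "opening": opening from 0.0 (shut) to 1.0 (fully open).
Only numpy, scipy, OpenCV 4.12 (cv2) and the standard library are available. Lean on these libraries where they do the work, as an engineer would, in place of code of your own. Each camera call takes 0.05 s, during which the arm holds its last target.

## Working session

There is one attempt and no reset: what is moved stays moved. The work goes in short steps, Python scripts to look and compute and a shell command to move; the robot and the scene stay as the last step left them, time stands still between calls to the robot, and variables do not carry over. Pictures are saved under pics/ and viewed, and the job is handed in when it is done.

```bash
ls; mkdir -p pics; python3 - <<'E'
from rig import bot
import cv2,numpy as np
s=bot.read_state(); print(s)
for n in("side","top"):
    c=bot.capture(n); cv2.imwrite(f"pics/{n}0.png",c["color"][:,:,::-1]); print(n,c["intrinsics"],c["pose"])
    np.savez(f"pics/{n}0.npz",**c)
E
```

```text
pics
{'time_s': 0.0, 'joint_positions': array([-7.43961710e+01,  3.02783484e+01,  8.21552331e+01, -2.47832233e-03,
        6.76893963e+01, -1.02278400e+01]), 'qvel': array([ 1.92480322e-01,  3.70001389e-02, -2.04301468e-02,  1.13945759e-04,
        3.53472263e-02,  5.99890962e-02]), 'tau': array([ 8.31208072e-04, -4.40035343e+01, -1.76589471e+01,  6.34415634e-02,
        5.84493263e-02, -1.64460089e-04]), 'position': array([ 0.27214909, -0.56185721,  0.23258464]), 'tcp_rot': array([[-6.15880306e-04,  4.35742830e-01, -9.00071001e-01],
       [ 2.05649631e-03, -9.00068716e-01, -4.35743131e-01],
       [-9.99997696e-01, -2.11935830e-03, -3.41768925e-04]]), 'force': array([ 0.40621956, -0.41541615,  0.55324065]), 'moment': array([0.06363899, 0.01299079, 0.04642914]), 'opening': 1.0038376627614147}
side [[504.9839481    0.         315.76531914]
 [  0.         504.9839481  234.28267144]
 [  0.           0.           1.        ]] [[ 0.99773272 -0.04172152  0.05280843  0.47371252]
 [-0.06725366 -0.58867962  0.80556393 -0.57009613]
 [-0.0025221  -0.80728906 -0.59015084  0.59533046]
 [ 0.          0.          0.          1.        ]]
top [[457.85095124   0.         318.97621173]
 [  0.         457.85095124 235.69043646]
 [  0.           0.           1.        ]] [[-0.02247527 -0.99700623  0.07398265  0.45455622]
 [-0.99973793  0.02209137 -0.00600339  0.09875003]
 [ 0.00435104 -0.07409819 -0.99724146  0.97595812]
 [ 0.          0.          0.          1.        ]]
```

View pics/top0.png

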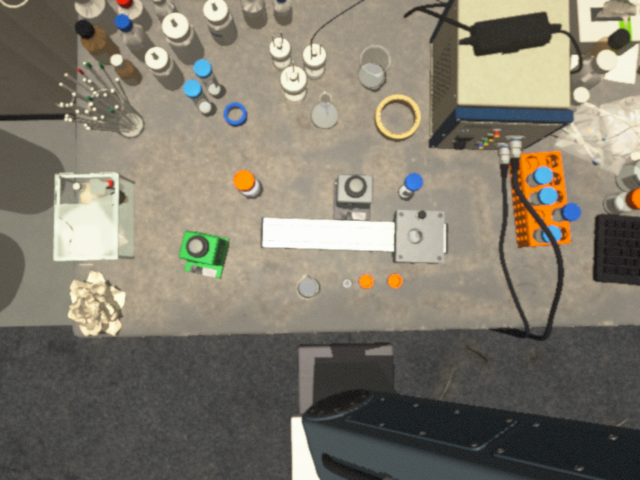

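View pics/side0.png

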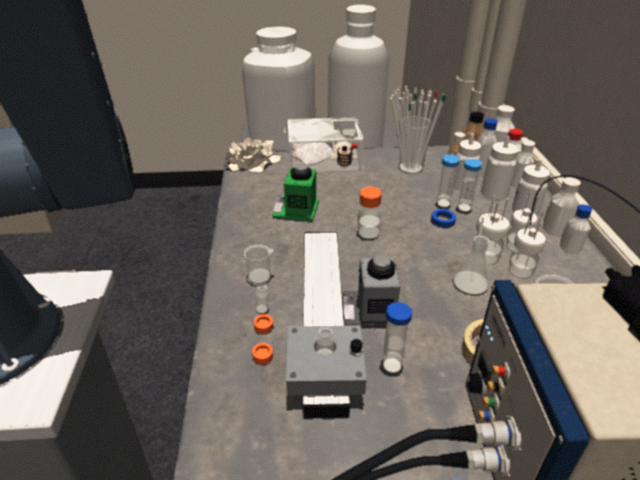

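The top view shows the rail at px (262–447, 218–262), the carriage at (394–445, 209–263), the reader at (355,190), and the green decoy at (205,253). I'll zoom in to measure.

```bash
python3 - <<'E'
import cv2
a=cv2.imread("pics/top0.png")[150:310,240:470]; cv2.imwrite("pics/topz.png",cv2.resize(a,None,fx=3.4,fy=3.4,interpolation=cv2.INTER_CUBIC))
a=cv2.imread("pics/side0.png")[225:425,270:430]; cv2.imwrite("pics/sidez.png",cv2.resize(a,None,fx=3,fy=3,interpolation=cv2.INTER_CUBIC))
E
```

```text
(no output)
```

View pics/topz.png

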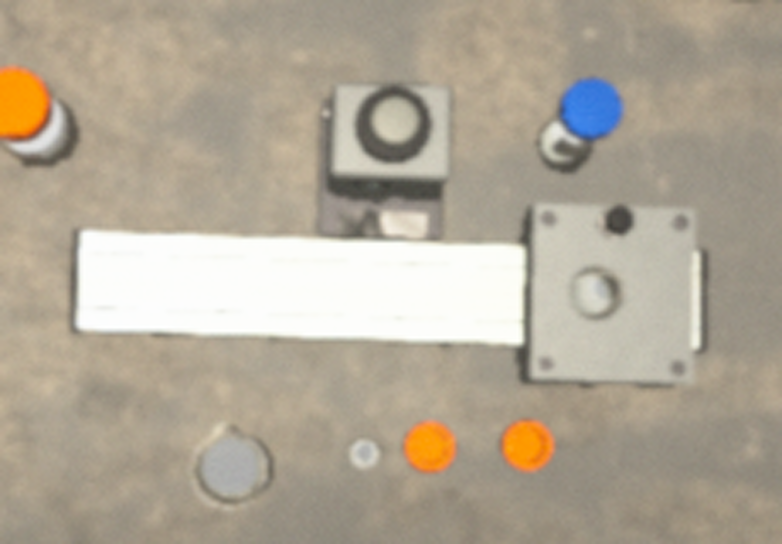

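View pics/sidez.png

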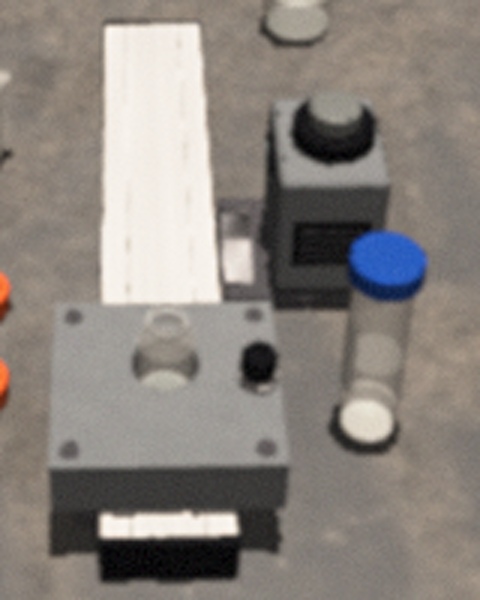

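```bash
cat > h.py <<'E'
import numpy as np
C={n:np.load(f"pics/{n}0.npz") for n in("top","side")}
def ray(n,u,v):
    c=C[n];d=np.linalg.solve(c["intrinsics"],[u,v,1.]);P=c["pose"];return P[:3,3],P[:3,:3]@d
def on(n,u,v,z):
    o,d=ray(n,u,v);return o+d*(z-o[2])/d[2]
def tri(a,b):
    o1,d1=ray("top",*a);o2,d2=ray("side",*b)
    t=np.linalg.lstsq(np.c_[d1,-d2],o2-o1,rcond=None)[0]
    p,q=o1+d1*t[0],o2+d2*t[1];return (p+q)/2,np.linalg.norm(p-q)
Z=lambda x,y:(240+(x+.5)/3.4-.5,150+(y+.5)/3.4-.5)
S=lambda x,y:(270+(x+.5)/3-.5,225+(y+.5)/3-.5)
E
python3 - <<'E'
from h import *
np.set_printoptions(precision=4,suppress=True)
print("carr top");q=[on("top",*Z(*p),.058) for p in[(531,205),(697,209),(694,383),(525,379)]]
for a in q:print(a)
print("mid",np.mean(q,0),[np.linalg.norm(q[i]-q[i-1]) for i in range(4)])
q2=[on("side",*S(*p),.058) for p in[(56,304),(272,304),(288,466),(50,466)]]
for a in q2:print(a)
print("mid side",np.mean(q2,0),[np.linalg.norm(q2[i]-q2[i-1]) for i in range(4)])
print("rail");r=[on("top",*Z(*p),.026) for p in[(79,230),(76,331),(522,346),(523,245),(706,251),(703,350)]]
for a in r:print(a)
print("yaw dirs",[np.degrees(np.arctan2(-(a-b)[0],(a-b)[1])) for a,b in((r[0],r[3]),(r[1],r[2]),(r[0],r[4]))], np.linalg.norm(r[0]-r[4]))
print("side rail",[on("side",*S(*p),.026) for p in[(104,23),(201,25),(98,515),(238,515)]])
print("button",tri(Z(397,119),S(335,108)))
print("plung",tri(Z(620,218),S(258,352)))
print("reader top",[on("top",*Z(*p),.086) for p in[(335,86),(452,87),(447,180),(331,177)]])
for n,p in dict(tube=(592,108),bott=(20,103),beaker=(232,467),sv=(364,453),ca=(430,447),cb=(527,446)).items(): print(n,on("top",*Z(*p),dict(tube=.111,bott=.097).get(n,.02)))
E
```

```text
carr top
[ 0.5714 -0.0632  0.058 ]
[ 0.5668 -0.1618  0.058 ]
[ 0.4637 -0.1556  0.058 ]
[ 0.4682 -0.056   0.058 ]
mid [ 0.5175 -0.1092  0.058 ] [np.float64(0.10336868776271857), np.float64(0.09874150264627883), np.float64(0.10333741809077529), np.float64(0.09969170252180494)]
[ 0.4672 -0.0578  0.058 ]
[ 0.5709 -0.0651  0.058 ]
[ 0.5647 -0.1596  0.058 ]
[ 0.4624 -0.1525  0.058 ]
mid side [ 0.5163 -0.1087  0.058 ] [np.float64(0.09478143564132321), np.float64(0.10397148200837326), np.float64(0.09471951579389568), np.float64(0.10254508337125884)]
rail
[0.5661 0.2091 0.026 ]
[0.5041 0.2118 0.026 ]
[ 0.4889 -0.0603  0.026 ]
[ 0.5508 -0.063   0.026 ]
[ 0.5447 -0.1753  0.026 ]
[ 0.484  -0.1708  0.026 ]
yaw dirs [np.float64(-3.2057576378952914), np.float64(-3.203989601284013), np.float64(-3.189010882204813)] 0.38504051339806505
side rail [array([0.5032, 0.2149, 0.026 ]), array([0.5649, 0.2084, 0.026 ]), array([ 0.4823, -0.1554,  0.026 ]), array([ 0.5441, -0.1597,  0.026 ])]
button (array([0.6139, 0.0197, 0.1084]), np.float64(0.0029513496939579014))
plung (array([ 0.5587, -0.1113,  0.0769]), np.float64(0.003029834411362776))
reader top [array([0.6397, 0.0529, 0.086 ]), array([ 0.6376, -0.0149,  0.086 ]), array([ 0.5834, -0.0103,  0.086 ]), array([0.5866, 0.0566, 0.086 ])]
tube [ 0.6188 -0.0901  0.111 ]
bott [0.6314 0.2336 0.097 ]
beaker [0.4192 0.1184 0.02  ]
sv [0.4259 0.0376 0.02  ]
ca [ 0.4286 -0.0029  0.02  ]
cb [ 0.4279 -0.0622  0.02  ]
```

```bash
python3 - <<'E'
from h import *
np.set_printoptions(precision=3,suppress=True)
c=C["side"];P=np.linalg.inv(c["pose"])
for u,v in((503,175),(503,220),(505,270),(530,335)):
  for z in(0,.05,.1,.15):
    w=on("top",u,v,z);q=c["intrinsics"]@(P[:3,:3]@w+P[:3,3]);print((u,v),z,w,q[:2]/q[2])
E
python3 -m inch '{"dp":[[0,0,0],[0,0,0],[0,0,0],[0,0,0],[0,0,0]],"yaw":[5.8,5.8,5.8,5.8,5.8]}' 0
```

```text
(503, 175) 0 [ 0.65  -0.308  0.   ] [456.612 515.959]
(503, 175) 0.05 [ 0.64  -0.287  0.05 ] [449.553 475.436]
(503, 175) 0.1 [ 0.63  -0.266  0.1  ] [442.151 432.942]
(503, 175) 0.15 [ 0.62  -0.245  0.15 ] [434.38  388.332]
(503, 220) 0 [ 0.552 -0.303  0.   ] [370.279 517.415]
(503, 220) 0.05 [ 0.547 -0.282  0.05 ] [365.691 476.778]
(503, 220) 0.1 [ 0.542 -0.262  0.1  ] [360.882 434.17 ]
(503, 220) 0.15 [ 0.537 -0.241  0.15 ] [355.833 389.445]
(505, 270) 0 [ 0.445 -0.302  0.   ] [275.391 522.988]
(505, 270) 0.05 [ 0.445 -0.281  0.05 ] [273.52 481.87]
(505, 270) 0.1 [ 0.446 -0.26   0.1  ] [271.558 438.779]
(505, 270) 0.15 [ 0.446 -0.24   0.15 ] [269.501 393.569]
(530, 335) 0 [ 0.307 -0.347  0.   ] [142.111 578.816]
(530, 335) 0.05 [ 0.315 -0.324  0.05 ] [144.267 532.591]
(530, 335) 0.1 [ 0.322 -0.301  0.1  ] [146.516 484.389]
(530, 335) 0.15 [ 0.33  -0.279  0.15 ] [148.863 434.081]
time_s: 0.52
position: [0.2722, -0.5621, 0.233]
tcp_rot: [[-0.0, -0.06, -0.998], [0.001, -0.998, 0.06], [-1.0, -0.001, 0.0]]
force: [0.4, 0.2, 0.1]
opening: 0.707
```

```bash
python3 -m inch '{"dp":[[0,-15,-8],[0,-26,-14.5],[0,-28,-15.5],[0,-28,-15.5],[0,-28,-15.5],[0,-28,-15.5],[0,-28,-15.5],[0,-28,-15.5],[0,-28,-15.5],[0,-28,-15.5],[0,-28,-15.5],[0,-28,-15.5],[0,-28,-15.5],[0,-25,-14],[0,-14,-9],[0,0,0],[0,0,0]],"yaw":[0,0,0,0,0,0,0,0,0,0,0,0,0,0,0,0,0]}'
python3 - <<'E'
from rig import bot
import cv2
for n in("side","top"):
    c=bot.capture(n); cv2.imwrite(f"pics/{n}1.png",c["color"][:,:,::-1])
E
```

```text
time_s: 1.93
position: [0.5092, -0.1854, 0.2333]
tcp_rot: [[-0.001, -0.051, -0.999], [0.0, -0.999, 0.051], [-1.0, -0.0, 0.001]]
force: [0.5, 0.1, 0.7]
opening: 0.002
```

View pics/side1.png

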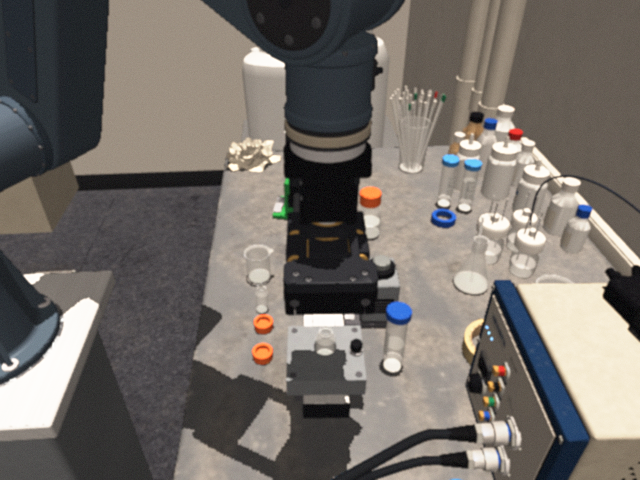

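View pics/top1.png

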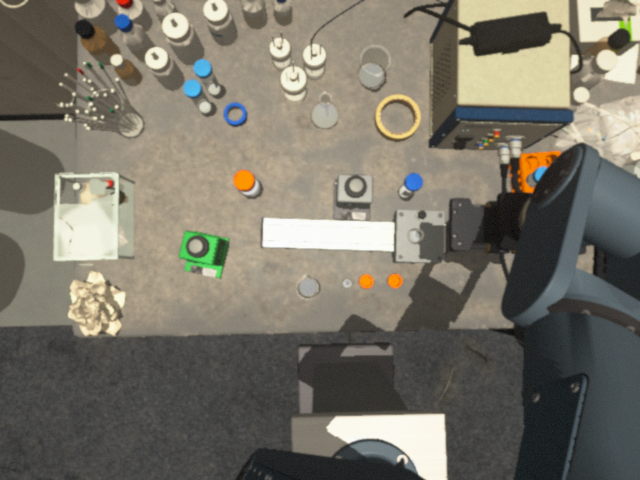

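```bash
python3 -m inch '{"dp":[[10,5,-5],[20,0,0],[25,0,0],[25,0,0],[25,0,0],[25,0,0],[20,0,0],[15,0,0],[8,0,0],[5,0,0],[2,0,0],[0,0,0],[0,0,0]],"yaw":[0,0,0,0,0,0,0,0,0,0,0,0,0]}'
python3 - <<'E'
from rig import bot
import cv2
for n in("side","top"):
    c=bot.capture(n); cv2.imwrite(f"pics/{n}2.png",c["color"][:,:,::-1])
E
```

```text
time_s: 3.12
position: [0.5147, -0.1929, 0.0542]
tcp_rot: [[0.001, -0.056, -0.998], [-0.001, -0.998, 0.056], [-1.0, 0.001, -0.001]]
force: [-0.2, 0.0, 0.1]
opening: 0.004
```

View pics/side2.png

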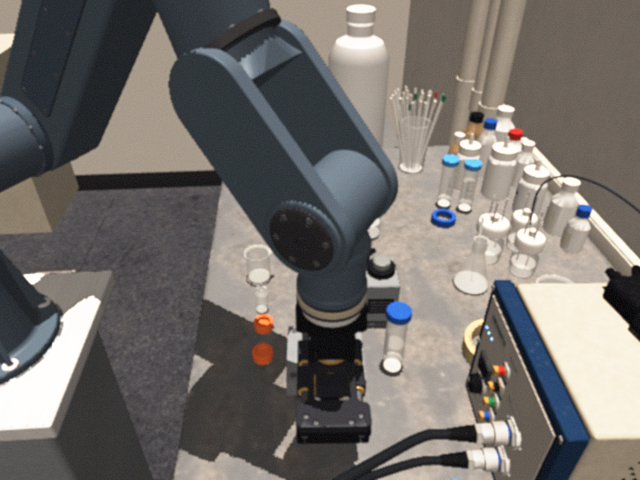

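View pics/top2.png

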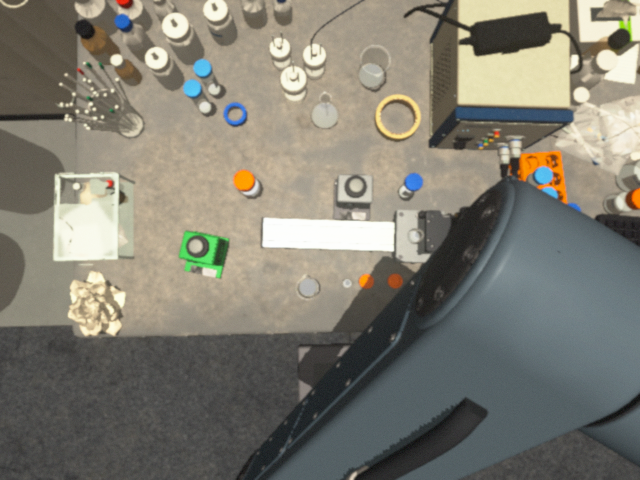

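```bash
python3 -m inch '{"dp":[[4,-4,0],[0,-4,0],[0,-3,0],[0,-2,0],[0,-2,0],[0,-2,0],[0,-2,0],[0,-2,0],[0,-2,0],[0,-2,0],[0,-3,0],[0,-3,0],[0,-3,0],[0,-3,0],[0,-3,0]],"yaw":[0,0,0,0,0,0,0,0,0,0,0,0,0,0,0]}'
python3 -m inch '{"dp":[[0,-3,0],[0,-3,0],[0,-3,0],[0,-3,0],[0,-3,0]],"yaw":[0,0,0,0,0]}'

```

```text
time_s: 4.47
position: [0.5165, -0.1523, 0.0496]
tcp_rot: [[0.0, -0.055, -0.998], [-0.0, -0.998, 0.055], [-1.0, 0.0, -0.0]]
force: [-1.0, -3.1, -0.5]
opening: 0.004
time_s: 4.88
position: [0.5173, -0.1371, 0.0496]
tcp_rot: [[0.0, -0.055, -0.998], [-0.0, -0.998, 0.055], [-1.0, 0.0, -0.0]]
force: [-0.1, -1.4, 0.5]
opening: 0.007
```

```bash
python3 -m inch '{"dp":[[0,-3,0],[0,-4,0],[0,-4,0],[0,-4,0],[0,-4,0],[0,-4,0],[0,-4,0],[0,-4,0],[0,-4,0],[0,-4,0],[0,-3,0],[0,-3,0],[0,-2,0],[0,-1,0],[0,0,0]],"yaw":[0,0,0,0,0,0,0,0,0,0,0,0,0,0,0]}'
python3 - <<'E'
from rig import bot
import cv2
for n in("side","top"):
    c=bot.capture(n); cv2.imwrite(f"pics/{n}3.png",c["color"][:,:,::-1])
E
```

```text
time_s: 6.13
position: [0.5199, -0.089, 0.0495]
tcp_rot: [[-0.0, -0.055, -0.998], [0.001, -0.998, 0.055], [-1.0, -0.001, 0.0]]
force: [-0.3, -0.4, -0.4]
opening: 0.003
```

View pics/top3.png

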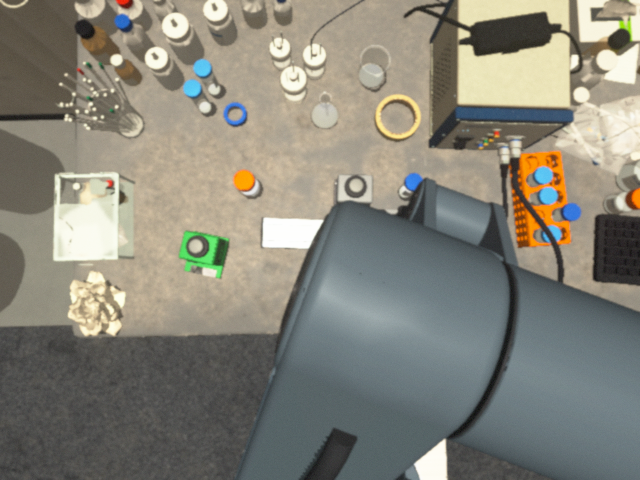

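View pics/side3.png

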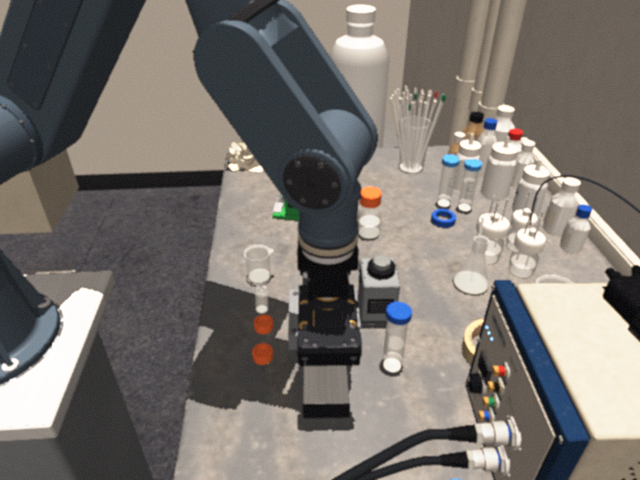

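The carriage is hidden under the gripper, so from here I'll go by force, in small steps.

```bash
Z='"yaw":[0,0,0,0]'; for i in 1; do
python3 -m inch '{"dp":[[0,-2,0],[0,-2,0],[0,-2,0],[0,-2,0],[0,-2,0]],"yaw":[0,0,0,0,0]}'
python3 -m inch '{"dp":[[0,-2,0],[0,-2,0],[0,-2,0]],"yaw":[0,0,0]}'
python3 -m inch '{"dp":[[0,-1,0],[0,-1,0],[0,-1,0]],"yaw":[0,0,0]}'
python3 -m inch '{"dp":[[0,-1,0],[0,-1,0],[0,-1,0]],"yaw":[0,0,0]}'
python3 -m inch '{"dp":[[0,-1,0],[0,-1,0],[0,-1,0]],"yaw":[0,0,0]}'
done | egrep 'pos|force|time'
```

```text
time_s: 6.65
position: [0.5202, -0.0793, 0.0495]
force: [-1.1, -2.8, -0.3]
time_s: 6.9
position: [0.5205, -0.0732, 0.0495]
force: [-1.9, -1.9, 1.3]
time_s: 7.15
position: [0.5207, -0.0703, 0.0495]
force: [-1.9, -2.7, 0.8]
time_s: 7.4
position: [0.521, -0.0674, 0.0495]
force: [-2.2, -3.1, 0.8]
time_s: 7.65
position: [0.5212, -0.0644, 0.0495]
force: [-0.2, -2.3, -0.3]
```

```bash
{
python3 -m inch '{"dp":[[0,-1,0],[0,-1,0],[0,-1,0]],"yaw":[0,0,0]}'
python3 -m inch '{"dp":[[0,-1,0],[0,-1,0],[0,-1,0]],"yaw":[0,0,0]}'
python3 -m inch '{"dp":[[0,-1,0],[0,-1,0]],"yaw":[0,0]}'
python3 -m inch '{"dp":[[0,-1,0],[0,-1,0]],"yaw":[0,0]}'
python3 -m inch '{"dp":[[0,-1,0],[0,-1,0]],"yaw":[0,0]}'
} | egrep 'pos|force'
```

```text
position: [0.5213, -0.0614, 0.0495]
force: [-1.4, -1.5, -1.3]
position: [0.5215, -0.0584, 0.0495]
force: [-2.3, -2.2, 0.0]
position: [0.5216, -0.0564, 0.0495]
force: [-2.6, -2.3, 0.3]
position: [0.5217, -0.0549, 0.0495]
force: [-3.0, -6.3, -0.3]
position: [0.5218, -0.0535, 0.0495]
force: [-2.2, -2.0, -1.0]
```

```bash
{
python3 -m inch '{"dp":[[0,-1,0]],"yaw":[0]}'
python3 -m inch '{"dp":[[0,-1,0]],"yaw":[0]}'
python3 -m inch '{"dp":[[0,-1,0]],"yaw":[0]}'
python3 -m inch '{"dp":[[0,-1,0]],"yaw":[0]}'
python3 -m inch '{"dp":[[0,-1,0]],"yaw":[0]}'
python3 -m inch '{"dp":[[0,-1,0]],"yaw":[0]}'
} | egrep 'pos|force'
python3 - <<'E'
from rig import bot
import cv2
c=bot.capture("side"); cv2.imwrite("pics/side4.png",cv2.resize(c["color"][240:440,240:440,::-1],None,fx=3,fy=3))
E
```

```text
position: [0.5219, -0.0524, 0.0496]
force: [-3.3, -6.9, -0.2]
position: [0.522, -0.0516, 0.0496]
force: [-2.1, -1.5, -0.6]
position: [0.5221, -0.0505, 0.0496]
force: [-4.1, -7.8, 0.9]
position: [0.5222, -0.0496, 0.0496]
force: [-1.9, -5.6, 0.1]
position: [0.5222, -0.0483, 0.0496]
force: [-1.7, -5.2, 0.5]
position: [0.5223, -0.0471, 0.0496]
force: [-2.7, -4.5, -1.1]
```

View pics/side4.png

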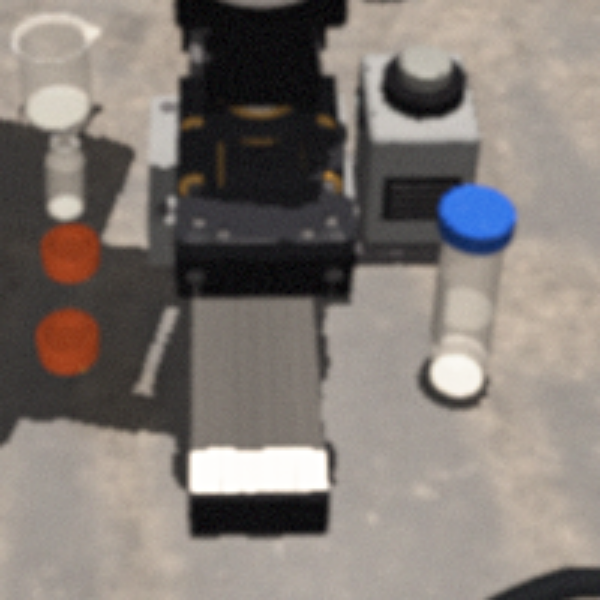

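```bash
{
python3 -m inch '{"dp":[[0,-1,0],[0,0,0]],"yaw":[0,0]}'
python3 -m inch '{"dp":[[0,-1,0],[0,0,0]],"yaw":[0,0]}'
python3 -m inch '{"dp":[[0,-1,0],[0,0,0]],"yaw":[0,0]}'
} | egrep 'pos|force'

```

```text
position: [0.5224, -0.0458, 0.0496]
force: [-2.2, -4.7, -0.9]
position: [0.5224, -0.0447, 0.0495]
force: [-2.8, -4.8, -0.2]
position: [0.5225, -0.0437, 0.0495]
force: [-2.4, -4.1, -1.4]
```

```bash
{
python3 -m inch '{"dp":[[0,-1,0],[0,0,0]],"yaw":[0,0]}'
python3 -m inch '{"dp":[[0,-1,0],[0,0,0]],"yaw":[0,0]}'
} | egrep 'pos|force'

```

```text
position: [0.5225, -0.0426, 0.0496]
force: [-1.5, -4.2, -0.8]
position: [0.5226, -0.0416, 0.0496]
force: [-2.2, -3.6, -0.5]
```

```bash
{
python3 -m inch '{"dp":[[0,-1,0],[0,0,0]],"yaw":[0,0]}'
python3 -m inch '{"dp":[[0,-1,0],[0,0,0]],"yaw":[0,0]}'
} | egrep 'pos|force'
python3 - <<'E'
from rig import bot
import cv2
c=bot.capture("side"); cv2.imwrite("pics/side5.png",cv2.resize(c["color"][240:440,240:440,::-1],None,fx=3,fy=3))
E
```

```text
position: [0.5226, -0.0406, 0.0496]
force: [-2.5, -4.6, -0.6]
position: [0.5227, -0.0395, 0.0496]
force: [-2.3, -3.8, 0.0]
```

View pics/side5.png

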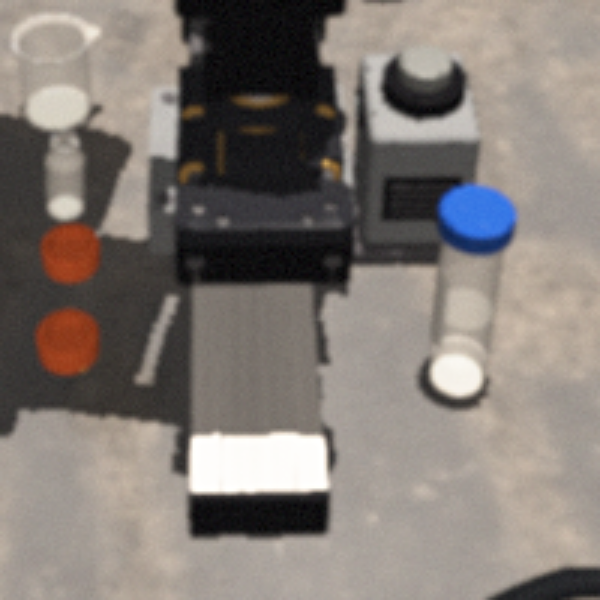

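```bash
python3 - <<'E'
from h import *
p=on("side",240+152/3,240+87/3,.058);print(p)
yl=np.array([.056,.998,0]);xl=np.array([.998,-.056,0])
print("mid",p+.052*xl-.048*yl)
E
python3 - <<'E'
import cv2
a=cv2.imread("pics/side5.png")[60:300,120:360]
cv2.imwrite("pics/s5z.png",cv2.resize(a,None,fx=2.5,fy=2.5))
E
```

```text
[0.47400461 0.06954283 0.058     ]
mid [0.52321261 0.01872683 0.058     ]
```

View pics/s5z.png

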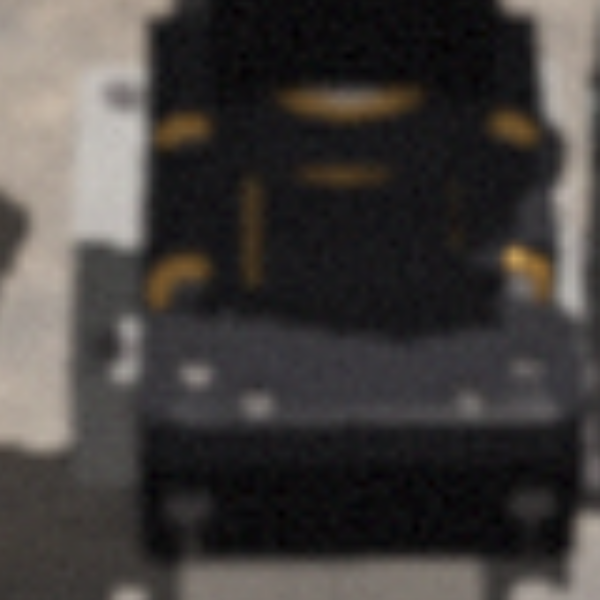

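Image gives carriage mid at y≈0.019, about 6 mm short of the seat: the crest. I'll continue in 1 mm steps.

```bash
{
python3 -m inch '{"dp":[[0,-1,0],[0,0,0]],"yaw":[0,0]}'
python3 -m inch '{"dp":[[0,-1,0],[0,0,0]],"yaw":[0,0]}'
} | egrep 'pos|force'

```

```text
position: [0.5228, -0.0384, 0.0496]
force: [-0.6, -3.7, -0.7]
position: [0.5231, -0.037, 0.0496]
force: [0.8, -0.7, 0.1]
```

```bash
{
python3 -m inch '{"dp":[[0,0,0],[0,0,0]],"yaw":[0,0]}'
} | egrep 'pos|force'
python3 - <<'E'
from rig import bot
import cv2
c=bot.capture("side"); cv2.imwrite("pics/side6.png",cv2.resize(c["color"][260:340,280:360,::-1],None,fx=7.5,fy=7.5))
E
```

```text
position: [0.5234, -0.0371, 0.0497]
force: [0.7, 0.2, 0.3]
```

View pics/side6.png

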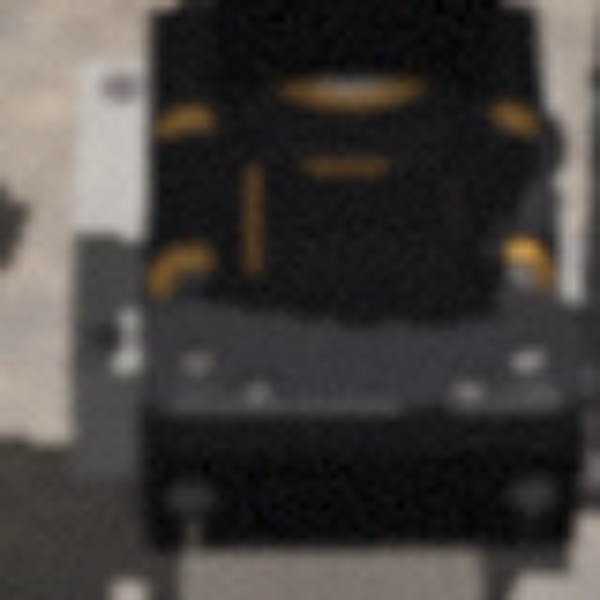

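```bash
{
python3 -m inch '{"dp":[[0,3,0],[0,6,0],[0,8,0],[0,8,0],[-10,5,0],[-20,0,0],[-30,0,0],[-35,0,0],[-35,20,0],[-30,30,0],[-10,35,0],[0,35,0],[0,30,0],[0,20,0],[0,10,0],[0,0,0]],"yaw":[0,0,0,0,0,0,0,0,0,0,0,0,0,0,0,0]}'
} | egrep 'time|pos|force'
python3 - <<'E'
from rig import bot
import cv2
c=bot.capture("side"); cv2.imwrite("pics/side7.png",c["color"][:,:,::-1])
c=bot.capture("top"); cv2.imwrite("pics/top7.png",c["color"][:,:,::-1])
E
```

```text
time_s: 12.3
position: [0.5108, -0.2493, 0.2195]
force: [-0.2, 0.7, 0.2]
```

View pics/side7.png

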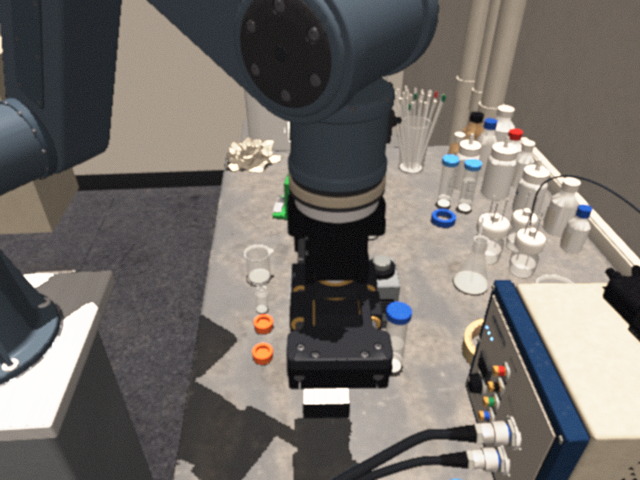

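View pics/top7.png

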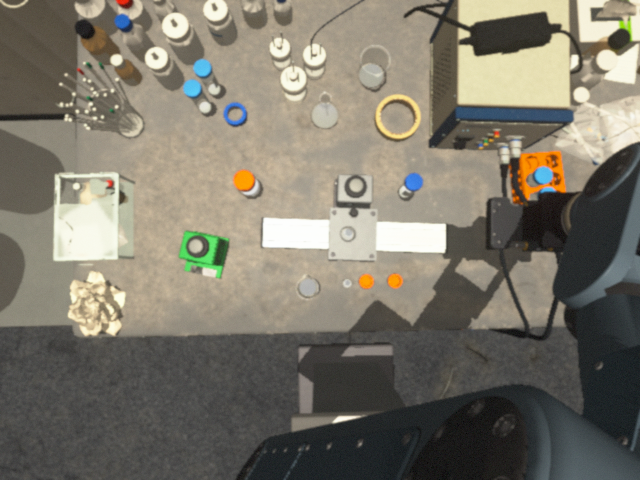

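```bash
python3 - <<'E'
import cv2
a=cv2.imread("pics/top7.png")[150:310,240:470]; cv2.imwrite("pics/top7z.png",cv2.resize(a,None,fx=3.4,fy=3.4,interpolation=cv2.INTER_CUBIC))
E
```

```text
(no output)
```

View pics/top7z.png

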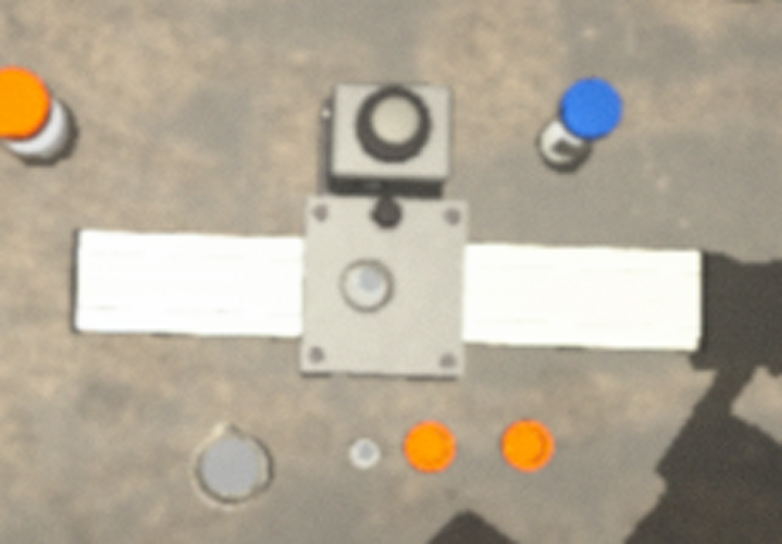

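```bash
python3 - <<'E'
from h import *
yl=np.array([.056,.998,0]);xl=np.array([.998,-.056,0])
q=np.array([on("top",*Z(*p),.058) for p in[(320,212),(453,216),(316,355),(447,361)]]);m=q.mean(0)
q0=np.array([on("top",*Z(*p),.058) for p in[(548,217),(680,222),(545,363),(678,368)]]);print(m,q0.mean(0))
q=np.array([on("top",*Z(*p),.058) for p in[(306,197),(468,202),(463,377),(301,373)]]);m2=q.mean(0);print(m2)
k=on("top",*Z(387,212),.0775)
for bz in(.10,.104,.108):
  b=on("top",*Z(397,119),bz)
  print(bz,b,"local y: mid-button",(m-b)@yl,(m2-b)@yl,"knob",(k-b)@yl)
r=np.mean([on("top",*Z(*p),.086) for p in[(335,86),(452,87),(447,180),(331,177)]],0);print("reader top",r,(m-r)@yl,(m-r)@xl,(m2-r)@yl)
E
```

```text
[0.52518984 0.02552189 0.058     ] [ 0.51833845 -0.10977513  0.058     ]
[0.52451289 0.02524049 0.058     ]
0.1 [0.61696317 0.01882203 0.1       ] local y: mid-button 0.0015471582736183626 0.0012284083604133693 knob 0.002489733000194502
0.104 [0.61622155 0.01918701 0.104     ] local y: mid-button 0.0012244334512953481 0.0009056835380903559 knob 0.0021670081778714886
0.108 [0.61547993 0.019552   0.108     ] local y: mid-button 0.0009017086289723147 0.0005829587157673216 knob 0.0018442833555484546
reader top [0.61180489 0.02108449 0.086     ] -0.00042191984018424974 -0.0866903148921787 -0.0007406697533892421
```

```bash
{
python3 -m inch '{"dp":[[0,-12,-4],[0,-20,-7],[0,-26,-8],[0,-26,-8],[0,-26,-8],[0,-26,-8],[0,-26,-8],[0,-26,-8],[0,-26,-8],[0,-25,-8],[0,-20,-7],[0,-10,-4],[0,-5,-2.7],[0,0,0],[20,0,0],[30,0,0],[20,0,0],[10,0,0],[0,0,0],[0,0,0]],"yaw":[0,0,0,0,0,0,0,0,0,0,0,0,0,0,0,0,0,0,0,0]}'
}
```

```text
time_s: 14.07
position: [0.6148, 0.0212, 0.139]
tcp_rot: [[-0.001, -0.056, -0.998], [-0.0, -0.998, 0.056], [-1.0, 0.0, 0.001]]
force: [0.7, -0.4, 0.4]
opening: 0.009
```

```bash
python3 - <<'E'
from rig import bot
import cv2
c=bot.capture("side"); cv2.imwrite("pics/side8.png",cv2.resize(c["color"][180:380,240:440,::-1],None,fx=3,fy=3))
E
```

```text
(no output)
```

View pics/side8.png

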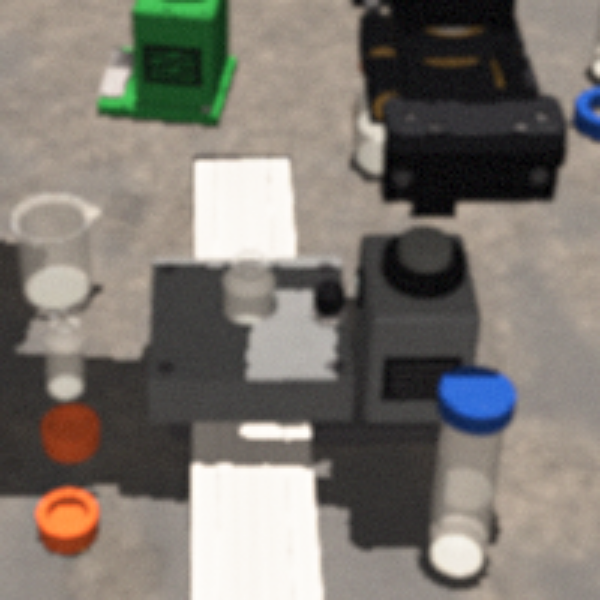

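The finger (433,212) is above the button (425,250), and the carriage and vial are intact. Descending now.

```bash
{
python3 -m inch '{"dp":[[4,0,0],[4,0,0],[3,0,0],[2,0,0],[2,0,0]],"yaw":[0,0,0,0,0]}'
python3 -m inch '{"dp":[[2,0,0]],"yaw":[0]}'
python3 -m inch '{"dp":[[2,0,0]],"yaw":[0]}'
python3 -m inch '{"dp":[[2,0,0]],"yaw":[0]}'
}| egrep 'time|pos|force'
```

```text
time_s: 14.53
position: [0.6149, 0.022, 0.124]
force: [-0.7, -0.7, -0.8]
time_s: 14.62
position: [0.6149, 0.022, 0.1219]
force: [-0.4, 1.0, -0.4]
time_s: 14.7
position: [0.6149, 0.022, 0.1199]
force: [-0.0, -0.3, -0.4]
time_s: 14.78
position: [0.615, 0.022, 0.118]
force: [-0.5, 0.7, 1.9]
```

```bash
{
python3 -m inch '{"dp":[[2,0,0]],"yaw":[0]}'
python3 -m inch '{"dp":[[2,0,0]],"yaw":[0]}'
python3 -m inch '{"dp":[[1.5,0,0]],"yaw":[0]}'
}| egrep 'time|pos|force'
```

```text
time_s: 14.87
position: [0.6149, 0.022, 0.1161]
force: [-0.8, 0.1, 3.1]
time_s: 14.95
position: [0.615, 0.022, 0.1143]
force: [-0.4, 0.3, 3.9]
time_s: 15.03
position: [0.615, 0.022, 0.1132]
force: [-2.9, -0.1, 16.9]
```

Bottomed out: the force jumped to 17 N after about 6 mm. I'll hold briefly, then release and move clear.

```bash
{
python3 -m inch '{"dp":[[0,0,0],[0,0,0]],"yaw":[0,0]}'
python3 -m inch '{"dp":[[-3,0,0],[-5,0,0],[-10,0,0],[-20,0,0],[-30,0,0],[-30,0,0],[-10,10,0],[0,30,5],[0,35,10],[0,35,10],[0,35,10],[0,35,10],[0,35,10],[0,25,10],[0,10,5],[0,0,0],[0,0,0]],"yaw":[0,0,0,0,0,0,0,0,0,0,0,0,0,0,0,0,0]}'
}| egrep 'time|pos|force'
python3 - <<'E'
from rig import bot
import cv2
c=bot.capture("top"); a=c["color"][150:310,240:470,::-1]; cv2.imwrite("pics/top9z.png",cv2.resize(a,None,fx=3.4,fy=3.4,interpolation=cv2.INTER_CUBIC))
c=bot.capture("side"); cv2.imwrite("pics/side9.png",c["color"][:,:,::-1])
E
```

```text
time_s: 15.2
position: [0.615, 0.022, 0.1134]
force: [-1.2, -0.2, 7.2]
time_s: 16.62
position: [0.5308, -0.2237, 0.2202]
force: [0.4, 0.6, -0.3]
```

View pics/top9z.png

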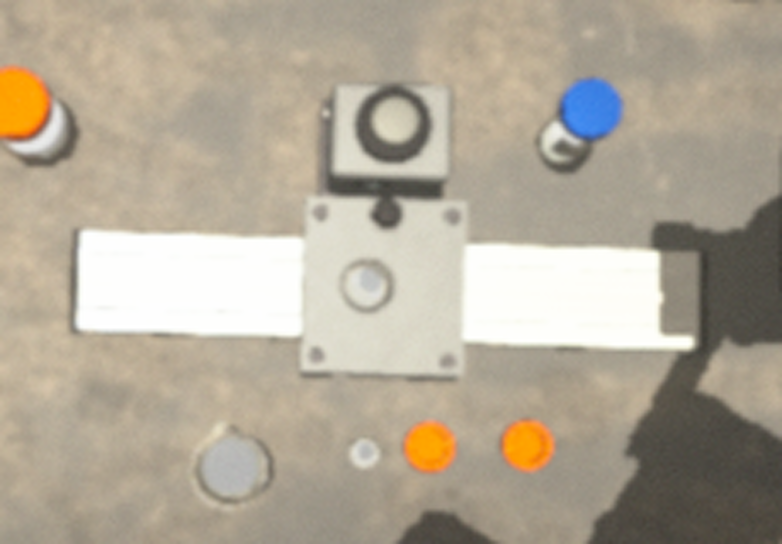

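View pics/side9.png

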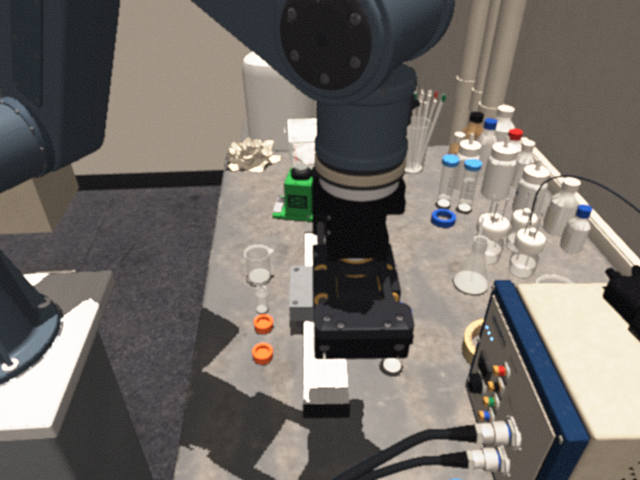

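The top view is unchanged from before the press: carriage at (384,287), button up at (397,119), every bystander in place and the arm clear.

```bash
python3 -c "
from rig import bot
print(bot.hand_in())"
```

```text
the job is handed in; nothing more can be done
None
```

I pushed the carriage into the notch with the closed fingertips and pressed the start button once. I then moved the arm clear and handed in at about 17 s; no verdict was reported.

- **Carriage:** the push rose to roughly 4–8 N on the ramp, then dropped to about 0 N as the plunger clicked in. In the top view the carriage sits within about 1 mm of the reader's centre line. Knob and button centres taken singly differed by up to 2.5 mm, which is within the calibration and pixel error.
- **Button:** the finger met it at about 119 mm TCP height and bottomed out about 6 mm lower. The force climbed from 2 to 4 N and then jumped to 17 N, settling at 7 N while held. I could not read the travel directly. After release the button looks as it did before the press.
- **Vial and bystanders:** in the last top view the vial stands in its pocket, and the bystanders and carriage are where they were before the press.
- **Oddity:** there was an unexplained sideways force of 2–4 N during the ramp push, probably rubbing at the contact. It went away when the plunger dropped.

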